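Empty the slide-lid parts tin into the sorting tray

TASK

Pinch the loose lid of the rectangular parts tin shut with your fingers and keep it shut while you carry the tin to the bench mat, then set the tin down upright on the bare half of the mat, beside the tray. With the tin standing there, slide its lid fully aside, then tip the tin over the tray so that all three brass terminators roll out into it, and stand the empty tin upright on the bare half of the mat again. Do not knock over or push away the round tin or the small corner adapter.

Things in the scene. Friction and masses are not known exactly. Their poses are not given: they have to be found in the camera images.
- tin_mid (a point): Centre of the rectangular bare-aluminium parts tin, half-way up (19 mm above its underside). The tin is 58 mm long (its x), 50 mm wide (its y), 38 mm high, about 0.3 kg, with 2.5 mm walls, open at the top under a sliding lid. z is up; -x points to its pouring end.
- mouth (a point): Middle of the tin's upper rim at its pouring end (x = -29 mm, 38 mm above the underside). Inside, a smooth false floor climbs at 21 degrees from 16 mm above the underside at the +x end up to this rim: with the lid open, tipping this end down by well over 21 degrees (40 or more is sure) lets the contents roll out over it.
- lid_tab (a point): On the upright plate (3 mm thick, 42 mm wide) at the lid's +x end, in mid-thickness, 50 mm above the tin's underside and, when shut, 32.5 mm along +x from the tin's centre. The lid is a 60 x 50 x 2.5 mm aluminium sheet, top face 41 mm above the tin's underside; the plate stands up to 56 mm, 15 mm above the lid: its inner face is where to push the lid open, towards +x.
- lid_back (a point): On the back (+x) face of the same plate, where it hangs down behind the tin's +x wall (lower edge 20 mm above the tin's underside); this point is at 30 mm. Shut, the whole is 63 mm long from the tin's -x wall to this face: a finger here and one on the tin's -x wall pinch the lid shut.
- lid (a joint): How far the lid is open, in m: 0 shut, 0.042 fully open, where it meets a stop. It has no catch: a weak spring pushes it ajar (about 8 mm, 0.8 N when shut) whenever nothing holds it, and from there it stays where it is put by about 0.6 N of friction, also when the tin is tipped.
- tray (a point): Centre of the inner floor of the low grey sorting tray, 7 mm above the table. The tray, fixed on the mat, is 186 mm (its x) by 145 mm (its y) outside, walls 4 mm thick, rim 25 mm above the table. z is up. The mat under it is 190 x 290 mm (x, y), 3 mm thick, fixed, and reaches beyond the tray on the tray's +y side: that is the bare half.
- bare (a point): Centre of the bare half of the black rubber bench mat (190 mm in x by 145 mm in y, top 3 mm above the table), 147.5 mm from the tray's centre along the tray's +y. Same axes as the tray.
- term0: Brass coaxial terminator: cylinder 11 mm in diameter, 15 mm long, origin at its centre, y along its axis; it starts inside the tin.
- term1: Second brass terminator, the same.
- term2: Third brass terminator, the same.
- round_tin_mid (a point): Centre of a closed round aluminium tin, 50 mm in diameter, 40 mm high, that stands beside the rectangular tin's lid end: a bystander.
- adapter: Underside of a small steel corner adapter with two brass ends, about 28 x 28 x 15 mm, near the outer far corner of the mat's bare half: a bystander.

How it is judged:
By the outcome, as a careful person would: the job done as asked, in the order asked, and still so for the second after the job is handed in, with the robot touching nothing.
It also fails if it takes over 72 s, if anything falls off the work surface, if the arm or the gripper's body presses on something with over 40 N, if the wrist force passes 120 N, or if a joint passes its speed limit or range.

ROBOT

A 6-joint arm with a two-finger parallel gripper is mounted at the origin on the work surface. World frame = base frame: x ahead of the robot, y to its left, z up, the work surface at z = 0. Lengths are in m, angles in rad, forces in N, time in s.
With the tool pointing down it reaches from about 0.25 to 0.725 m from the base axis. Payload 4 kg.
Tool frame: the origin (TCP) lies on the centre line of the jaws, within the pads' length; the fingertips stand 17 mm ahead of it and the grasp point (between the pads) lies 2 mm behind it; z points along the fingers, x is the direction in which the jaws open and shut, and the axes are right-handed (so a half turn about z gives the same grasp; the last joint's range is limited). The gripper opens to 85 mm and grips with 20 to 120 N. Pads are 22 mm wide; open, the fingers measure 114 mm over their backs; the gripper's body (76 mm by 85 mm) begins 54 mm behind the grasp point. The pads swing forward as they close: fully open they stand 13 mm farther back than shut.
Start: joints at [-1.203, 0.241, 0.005, 1.335, 0, 1.571], TCP at [0.18, -0.467, 0.248] pointing down, gripper open.
Joint ranges: [-2.72, 2.72], [-1.05, 1.87], [-1.09, 1.28], [-1.99, 2.15], [-1.42, 1.44], [-3.14, 3.14]. Speed limits (rad/s): [2.79, 2.79, 3.14, 3.14, 3.14, 3.14].

INTERFACE

Orientations are given as a unit quaternion [x, y, z, w].
In Python, from workcell import bot gives the robot as it stands.
- The arm moves only by the tool jog_arm, never from a script. Its arguments are lists of equal length, an entry for each row: "jaw": the closure, from 0 (fully open) to 1 (shut); "linear": the shift along the tool's x, y, z in m, a list of three; "delta_rot": the turn, a rotation vector about the tool's x, y, z in degrees, a list of three. A call has exactly 8 rows; each row is the pose to reach, as a shift and turn from the pose commanded when the call began, along the tool's axes at that moment; what a row does not reach only later rows make up. A row lasts 1/12 s, in which the tool goes at most 41.7 mm and 7.16 degrees, less where a joint would pass 70% of its speed; a pose out of reach is approached as far as the arm can. A call with a gripper value outside its range is refused whole. The fingers move at their own pace and stop on an object; the grip force is fixed at half the most. Time passes only in rows, so rows that repeat a pose let the fingers close, or fill a call up. It gives the time, the measured TCP pose, the force and the opening at its end, in the units of the state.
- bot.get_obs(): the state, without advancing time (a new reading comes with each control period).
- bot.camera(name): name is "scene" or "top" or "wrist"; returns (picture, depth): 400x640x3 uint8, red, green, blue; 400x640 float32, m along the optical axis (not along the pixel's ray), 0 where there is no reading.
- bot.calibration(name): a dict with "fovy" (degrees; the focal length in pixels is half the picture's height over the tangent of half this angle, whatever the lens; pixels are square), "cx", "cy" (the principal point, pixels), "k1" (the pictures are not rectified: a ray, as slopes to the right and down, at radius r is drawn at 1 + k1 r^2 times it, then the intrinsics apply), "origin" and "orientation" of the camera in the world. Camera axes: x right, y down, z forward; pixel columns grow to the right and rows downward; lengths in m; the calibration is good to about 2 mm. A picture is of the moment at which its call begins: read the wrist's pose just before it. calibration takes no time and is no camera call; for the wrist camera it gives the pose at the moment of the call.
- bot.job_done(): hands the job in, once; it reports no verdict.
The state is a dict: "clock": time; "joint_pos": joint angles; "joint_vel": joint speeds; "tau": joint torques, N m; "eef_pos": TCP position; "tool_rot": TCP orientation; "ft_force": force on the tool from outside, world axes, zero at the start; "ft_torque": the same for the moment, N m; "grip_width": finger opening in m.
Only numpy, scipy, OpenCV 4.12 (cv2) and the standard library are available. Lean on these libraries where they do the work, as an engineer would, in place of code of your own. Each camera call takes 0.05 s, during which the arm holds its last target.

## Working session

There is one attempt and no reset: what is moved stays moved. The work goes in short steps, Python scripts to look and compute and a tool call to move; the robot and the scene stay as the last step left them, time stands still between calls to the robot, and variables do not carry over. Pictures are saved under pics/ and viewed, and the job is handed in when it is done.

Besides the shell and the picture viewer there is one more tool, called after "Call:" as name(argument=value, ...) on one line, values as JSON. jog_arm: Moves the arm, as the interface text tells. Its arguments: {"type":"object","properties":{"jaw":{"type":"array","items":{"type":"number"}},"linear":{"type":"array","items":{"type":"array","items":{"type":"number"}}},"delta_rot":{"type":"array","items":{"type":"array","items":{"type":"number"}}}},"required":["jaw","linear","delta_rot"]}

```bash
ls; mkdir -p pics; python3 - <<'E'
from workcell import bot
import cv2
print(bot.get_obs())
for n in ["scene","top","wrist"]:
    print(n,bot.calibration(n))
    p,d=bot.camera(n); cv2.imwrite(f"pics/{n}0.png",p[:,:,::-1])
    import numpy as np; np.save(f"pics/{n}0.npy",d)
E
```

```text
pics
{'clock': 0.0, 'joint_pos': array([-1.20305125e+00,  2.41386217e-01,  3.73156621e-03,  1.33520219e+00,
       -2.84345978e-05,  1.57079402e+00]), 'joint_vel': array([-0.00173016, -0.00037461,  0.00041042, -0.00109574, -0.0007961 ,
       -0.00083676]), 'tau': array([-6.36701043e-04, -3.72318506e+01,  2.52407330e+01,  1.68482558e-02,
       -1.02596548e-04,  5.37773943e-06]), 'eef_pos': array([ 0.17953479, -0.46601843,  0.24742909]), 'tool_rot': array([ 8.24473447e-01, -5.65899703e-01, -8.57465520e-04, -5.71303534e-04]), 'ft_force': array([-0.6751358 ,  0.31834789,  0.68062954]), 'ft_torque': array([-0.00690055, -0.04258818,  0.01561151]), 'grip_width': 0.08572062462372373}
scene {'fovy': 48.516962073178846, 'cx': 321.54480592409186, 'cy': 197.3837354444653, 'k1': 0.03558561137899121, 'origin': array([ 1.46615748, -0.22768697,  0.64918677]), 'orientation': array([ 0.69425099,  0.54087366, -0.29659821, -0.37081094])}
top {'fovy': 54.3701362037459, 'cx': 320.9575594894878, 'cy': 200.98498779016575, 'k1': -0.062398654353715624, 'origin': array([ 0.44784234, -0.02996853,  0.86087296]), 'orientation': array([ 0.70768039, -0.6969769 ,  0.07975615, -0.08396795])}
wrist {'fovy': 70.72664649500143, 'cx': 316.5319162092624, 'cy': 202.5150895395209, 'k1': -0.05090345567886351, 'origin': array([ 0.24924253, -0.43851282,  0.37390012]), 'orientation': array([ 0.81545114, -0.55942321, -0.08529127,  0.12169846])}
```

View pics/top0.png

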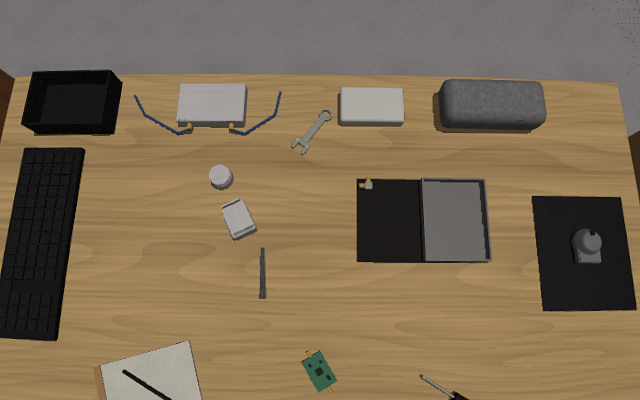

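View pics/scene0.png

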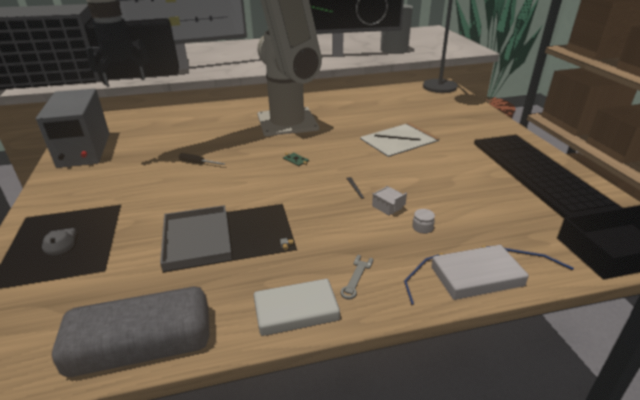

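View pics/wrist0.png

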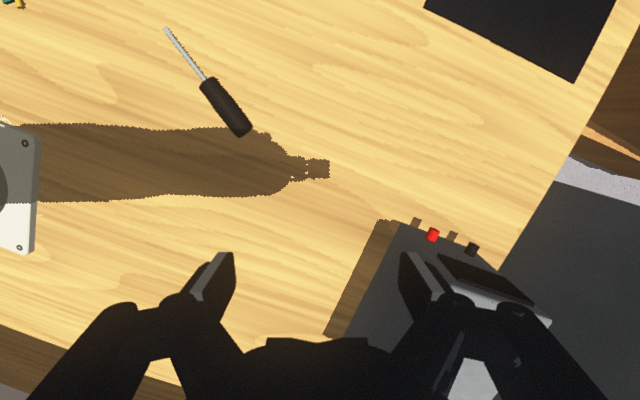

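The top view shows the tin near (238,219), its plate at the upper end towards the round tin (220,177). The mat spans x 357–490 px, with its bare half at 357–422 and the adapter at (366,183). I'll measure these next.

```bash
cat > h.py <<'E'
import numpy as np, cv2
from scipy.spatial.transform import Rotation as R
from workcell import bot
def K(c):
    f=200/np.tan(np.radians(c["fovy"]/2)); return f
def rays(c,uv):
    f=K(c); uv=np.atleast_2d(np.asarray(uv,float))
    p=np.c_[(uv[:,0]-c["cx"])/f,(uv[:,1]-c["cy"])/f]; q=p.copy()
    for _ in range(20): q=p/(1+c["k1"]*(q**2).sum(1,keepdims=True))
    return np.c_[q,np.ones(len(q))]
def deproj(c,uv,d):
    return R.from_quat(c["orientation"]).apply(rays(c,uv)*np.reshape(d,(-1,1)))+c["origin"]
def atz(c,uv,z):
    r=R.from_quat(c["orientation"]).apply(rays(c,uv)); t=(z-c["origin"][2])/r[:,2]
    return c["origin"]+r*t[:,None]
def proj(c,P):
    q=R.from_quat(c["orientation"]).inv().apply(np.atleast_2d(P)-c["origin"]); s=q[:,:2]/q[:,2:]
    s=s*(1+c["k1"]*(s**2).sum(1,keepdims=True)); return s*K(c)+[c["cx"],c["cy"]]
def cloud(c,d):
    v,u=np.mgrid[0:400,0:640]; return deproj(c,np.c_[u.ravel(),v.ravel()],d.ravel()).reshape(400,640,3)
E
python3 - <<'E'
from h import *
c=bot.calibration("top"); d=np.load("pics/top0.npy"); P=cloud(c,d)
im=cv2.imread("pics/top0.png")
cv2.imwrite("pics/topA.png",cv2.resize(im[150:270,190:300],None,fx=5,fy=5,interpolation=cv2.INTER_NEAREST))
cv2.imwrite("pics/topB.png",cv2.resize(im[165:275,345:505],None,fx=5,fy=5,interpolation=cv2.INTER_NEAREST))
print("table",P[290,400],P[150,350])
print("mat",P[220,390],"tray",P[220,455])
print("round",P[176,220], "tin",P[222,238],"adapter",P[184,367])
def seg(name,u0,u1,v0,v1,z0,z1):
    S=P[v0:v1,u0:u1].reshape(-1,3); S=S[(S[:,2]>z0)&(S[:,2]<z1)]
    r=cv2.minAreaRect((S[:,:2]*1000).astype(np.float32)); print(name,len(S),S.mean(0),r,np.percentile(S[:,2],[5,50,95]))
seg("tin lid",205,262,195,245,.03,.05)
seg("plate",205,262,195,245,.0485,.07)
seg("round",200,240,160,195,.03,.06)
seg("trayrim",345,505,170,275,.018,.04)
seg("adapter",345,380,170,200,.012,.03)
E
```

```text
table [ 0.45570386 -0.19733857  0.00058849] [ 0.77484422 -0.08934247  0.00088663]
mat [ 0.60897795 -0.17855135  0.00328527] tray [ 0.60964123 -0.32324716  0.01009101]
round [0.69461355 0.20007113 0.04221319] tin [0.5929803  0.15410382 0.03899335] adapter [ 0.68782872 -0.12625451  0.01772305]
tin lid 820 [0.60101648 0.15436693 0.04081932] ((601.5794677734375, 154.64932250976562), (70.47237396240234, 53.66360855102539), 26.669248580932617) [0.03530238 0.04133911 0.04391068]
plate 47 [0.63258803 0.17122441 0.05479839] ((633.5037231445312, 170.39703369140625), (4.3542046546936035, 41.31669235229492), 27.95005989074707) [0.05055349 0.05536974 0.0576503 ]
round 366 [0.69736592 0.20239261 0.03934344] ((698.190673828125, 203.7375946044922), (46.9561653137207, 46.14969253540039), 70.29020690917969) [0.03123115 0.03989317 0.04237517]
trayrim 807 [ 0.6155972  -0.31500694  0.02384562] ((610.1451416015625, -253.9653778076172), (186.99166870117188, 281.2042541503906), 0.47748103737831116) [0.01876586 0.02446872 0.02710936]
adapter 90 [ 0.68946711 -0.12446595  0.01685268] ((692.4378662109375, -121.78540802001953), (26.646474838256836, 26.984987258911133), 1.0342603921890259) [0.0127508  0.01709075 0.02007935]
```

View pics/topA.png

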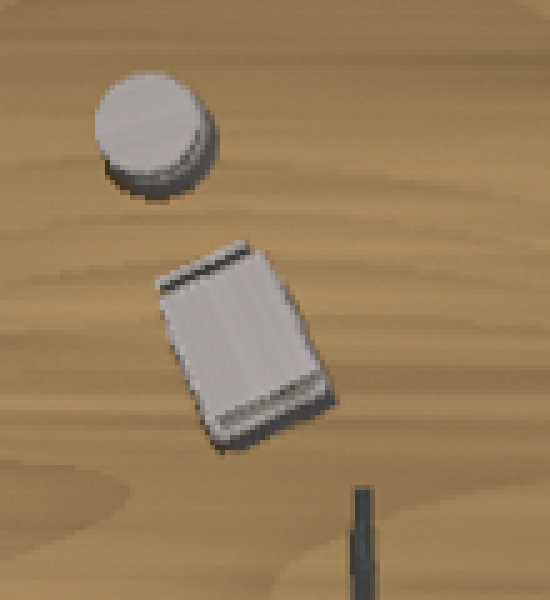

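View pics/topB.png

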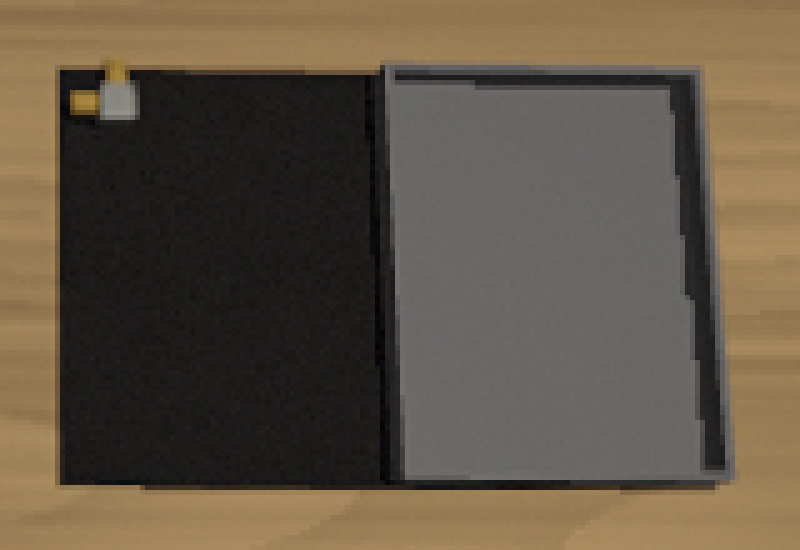

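```bash
cat >> h.py <<'E'
def downquat(yaw,tilt=0):
    # tool x at world yaw, tool z down
    y=np.radians(yaw); x=np.array([np.cos(y),np.sin(y),0]); z=np.array([0,0,-1.]); 
    return R.from_matrix(np.c_[x,np.cross(z,x),z])
def delta(p,Rt,o=None):
    o=o or bot.get_obs(); R0=R.from_quat(o["tool_rot"])
    print("t",round(o["clock"],2),"pos",o["eef_pos"].round(4),"F",o["ft_force"].round(1),"w",round(o["grip_width"],4))
    print("linear",(R0.inv().apply(np.array(p)-o["eef_pos"])).round(4).tolist(),"rot",np.degrees((R0.inv()*Rt).as_rotvec()).round(2).tolist())
E
python3 - <<'E'
from h import *
delta([.601,.154,.17],downquat(27))
E
```

```text
t 0.15 pos [ 0.1796 -0.4661  0.2476] F [-1.2  0.3 -0.5] w 0.0855
linear [-0.427, -0.6162, 0.0783] rot [-0.08, 0.07, -95.93]
```

Call:
jog_arm(jaw=[0,0,0,0,0,0,0,0], linear=[[-0.427,-0.616,0.078],[-0.427,-0.616,0.078],[-0.427,-0.616,0.078],[-0.427,-0.616,0.078],[-0.427,-0.616,0.078],[-0.427,-0.616,0.078],[-0.427,-0.616,0.078],[-0.427,-0.616,0.078]], delta_rot=[[0,0,-96],[0,0,-96],[0,0,-96],[0,0,-96],[0,0,-96],[0,0,-96],[0,0,-96],[0,0,-96]])

```text
clock: 0.82
eef_pos: [0.3666, -0.1905, 0.2136]
tool_rot: [0.995, -0.098, 0.0, 0.0]
ft_force: [0.8, -0.4, -0.1]
grip_width: 0.0854
```

```bash
python3 - <<'E'
from h import *
delta([.601,.154,.17],downquat(27)); print(bot.get_obs()["joint_pos"])
E
```

```text
t 0.82 pos [ 0.3666 -0.1905  0.2136] F [ 0.8 -0.4 -0.1] w 0.0854
linear [0.1623, -0.3837, 0.0436] rot [0.01, -0.01, -38.3]
[-4.79101552e-01  8.93079747e-02 -2.71052327e-01  1.21022568e+00
 -5.51585843e-05  1.28883643e+00]
```

Call:
jog_arm(jaw=[0,0,0,0,0,0,0,0], linear=[[0.16,-0.38,0.04],[0.16,-0.38,0.04],[0.16,-0.38,0.04],[0.16,-0.38,0.04],[0.16,-0.38,0.04],[0.16,-0.38,0.04],[0.16,-0.38,0.04],[0.16,-0.38,0.04]], delta_rot=[[0,0,-38],[0,0,-38],[0,0,-38],[0,0,-38],[0,0,-38],[0,0,-38],[0,0,-38],[0,0,-38]])

```text
clock: 1.48
eef_pos: [0.5544, 0.0832, 0.181]
tool_rot: [0.974, 0.228, -0.0, 0.0]
ft_force: [1.0, -0.2, 0.4]
grip_width: 0.0855
```

```bash
python3 - <<'E'
from h import *
delta([.601,.154,.17],downquat(27))
E
```

```text
t 1.48 pos [0.5544 0.0832 0.181 ] F [ 1.  -0.2  0.4] w 0.0855
linear [0.0732, -0.0427, 0.011] rot [-0.0, 0.04, -0.6]
```

Call:
jog_arm(jaw=[0,0,0,0,0,0,0,0], linear=[[0.06,-0.035,0.009],[0.06,-0.035,0.009],[0.06,-0.035,0.009],[0.06,-0.035,0.009],[0.06,-0.035,0.009],[0.06,-0.035,0.009],[0.06,-0.035,0.009],[0.06,-0.035,0.009]], delta_rot=[[0,0,0],[0,0,0],[0,0,0],[0,0,0],[0,0,0],[0,0,0],[0,0,0],[0,0,0]])

```text
clock: 2.15
eef_pos: [0.5919, 0.138, 0.1733]
tool_rot: [0.974, 0.227, 0.0, 0.0]
ft_force: [-0.5, 0.5, -0.4]
grip_width: 0.0852
```

```bash
cat > tinlook.py <<'E'
import sys
from h import *
def tin(c,d,near,zt=0.0,rad=.06):
    P=cloud(c,d); m=(d>0)&(np.hypot(P[...,0]-near[0],P[...,1]-near[1])<rad)
    S=P[m&(P[...,2]>.0385+zt)&(P[...,2]<.0445+zt)]
    r=cv2.minAreaRect((S[:,:2]*1000).astype(np.float32)); print("lid",len(S),r,np.median(S[:,2]).round(4))
    S=P[m&(P[...,2]>.053+zt)&(P[...,2]<.060+zt)]
    if len(S): print("platetop",len(S),cv2.minAreaRect((S[:,:2]*1000).astype(np.float32)),np.median(S[:,2]).round(4))
    S=P[m&(P[...,2]>.034+zt)&(P[...,2]<.060+zt)]
    print("all",cv2.minAreaRect((S[:,:2]*1000).astype(np.float32)))
E
python3 - <<'E'
from tinlook import *
delta([.601,.154,.17],downquat(27))
c=bot.calibration("wrist"); p,d=bot.camera("wrist"); cv2.imwrite("pics/w1.png",p[:,:,::-1]); np.save("pics/w1.npy",d)
tin(c,d,[.6,.154])
P=cloud(c,d); S=P[(d>0)&(np.hypot(P[...,0]-.698,P[...,1]-.204)<.04)&(P[...,2]>.036)&(P[...,2]<.045)]
print("round",len(S),cv2.minEnclosingCircle((S[:,:2]*1000).astype(np.float32)) if len(S) else 0)
E
```

```text
t 2.15 pos [0.5919 0.138  0.1733] F [-0.5  0.5 -0.4] w 0.0852
linear [0.0152, -0.0103, 0.0033] rot [0.01, -0.04, -0.73]
lid 3649 ((599.5726318359375, 156.03317260742188), (70.50626373291016, 53.5011100769043), 26.65873908996582) 0.0417
platetop 181 ((630.5073852539062, 171.94358825683594), (3.339752435684204, 41.69043731689453), 26.455848693847656) 0.0565
all ((600.044189453125, 156.26992797851562), (71.88873291015625, 53.5011100769043), 26.65873908996582)
round 1782 ((697.4739379882812, 204.33999633789062), 23.640657424926758)
```

View pics/w1.png

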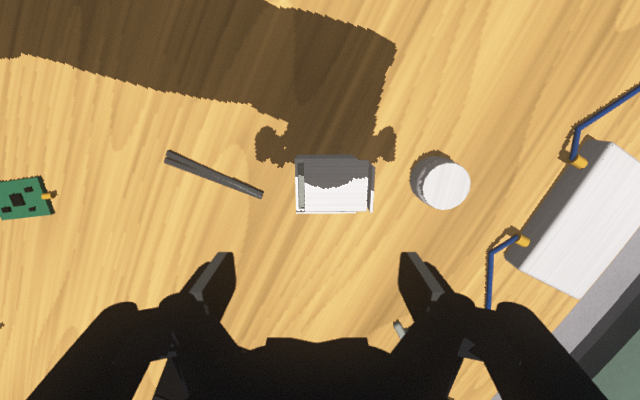

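The wrist view shows the tin at (297–373, 155–213) with the plate on the right, the round tin at (443,185), and a stick clear on the left. The sizes agree with those given (about 71 mm ajar), so I'll descend.

```bash
python3 - <<'E'
from h import *
delta([.5998,.155,.028],downquat(26.6))
E
```

```text
t 2.2 pos [0.5919 0.1381 0.1733] F [ 0.3 -0.1 -0.8] w 0.0851
linear [0.0144, -0.0117, 0.1453] rot [0.01, -0.04, -0.32]
```

Call:
jog_arm(jaw=[0,0,0,0,0,0,0,0], linear=[[0.0145,-0.0115,0.02],[0.0145,-0.0115,0.05],[0.0145,-0.0115,0.075],[0.0145,-0.0115,0.075],[0.0145,-0.0115,0.095],[0.0145,-0.0115,0.115],[0.0145,-0.0115,0.13],[0.0145,-0.0115,0.13]], delta_rot=[[0,0,-0.3],[0,0,-0.3],[0,0,-0.3],[0,0,-0.3],[0,0,-0.3],[0,0,-0.3],[0,0,-0.3],[0,0,-0.3]])

```text
clock: 2.87
eef_pos: [0.5981, 0.155, 0.0407]
tool_rot: [0.973, 0.23, -0.002, 0.0]
ft_force: [-1.5, -0.1, -0.8]
grip_width: 0.0852
```

```bash
python3 - <<'E'
from tinlook import *
delta([.5998,.155,.028],downquat(26.6))
c=bot.calibration("wrist"); p,d=bot.camera("wrist"); cv2.imwrite("pics/w2.png",p[:,:,::-1])
E
```

```text
t 2.87 pos [0.5981 0.155  0.0407] F [-1.5 -0.1 -0.8] w 0.0852
linear [0.0016, 0.0008, 0.0127] rot [-0.06, 0.28, 0.03]
```

View pics/w2.png

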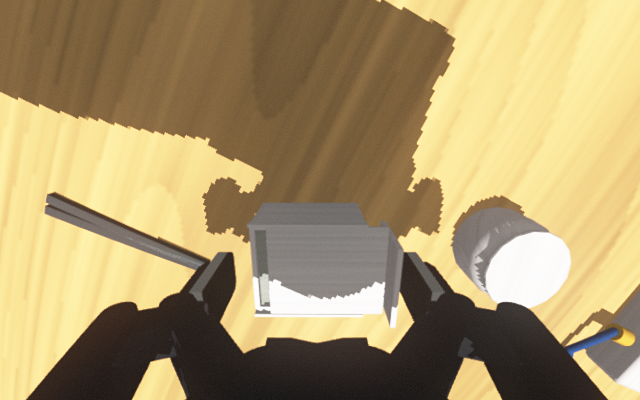

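The tin sits between the fingers (lid x 252–390, plate edge at about 400). The right gap is narrower, so I'll shift 3 mm towards the plate and then descend.

Call:
jog_arm(jaw=[0,0,0,0,0,0,0.1,0.2], linear=[[0.004,0.0005,0],[0.004,0.0005,0.003],[0.004,0.0005,0.008],[0.004,0.0005,0.0125],[0.004,0.0005,0.0125],[0.004,0.0005,0.0125],[0.004,0.0005,0.0125],[0.004,0.0005,0.0125]], delta_rot=[[0,0,0],[0,0,0],[0,0,0],[0,0,0],[0,0,0],[0,0,0],[0,0,0],[0,0,0]])

```text
clock: 3.58
eef_pos: [0.603, 0.1569, 0.0302]
tool_rot: [0.973, 0.231, -0.001, 0.0]
ft_force: [-3.0, -1.7, 3.3]
grip_width: 0.0685
```

Call:
jog_arm(jaw=[0.3,0.4,0.5,0.6,0.7,0.8,0.9,1], linear=[[0,0,0],[0,0,0],[0,0,0],[0,0,0],[0,0,0],[0,0,0],[0,0,0],[0,0,0]], delta_rot=[[0,0,0],[0,0,0],[0,0,0],[0,0,0],[0,0,0],[0,0,0],[0,0,0],[0,0,0]])

```text
clock: 4.25
eef_pos: [0.6036, 0.1572, 0.0308]
tool_rot: [0.973, 0.231, 0.0, 0.0]
ft_force: [-3.4, -2.1, 5.2]
grip_width: 0.0615
```

```bash
python3 - <<'E'
from tinlook import *
delta([.5998,.155,.028],downquat(26.6))
c=bot.calibration("wrist"); p,d=bot.camera("wrist"); cv2.imwrite("pics/w3.png",p[:,:,::-1])
print(bot.get_obs()["grip_width"])
E
```

```text
t 4.25 pos [0.6036 0.1572 0.0308] F [-3.4 -2.1  5.2] w 0.0615
linear [-0.0044, 0.0002, 0.0028] rot [0.01, 0.0, 0.07]
0.061730939619516804
```

View pics/w3.png

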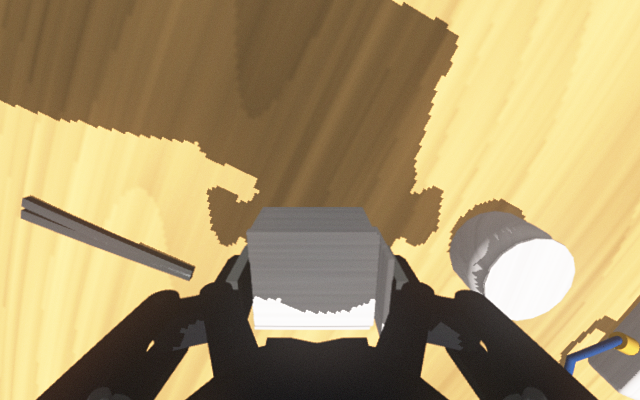

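The lid is shut (the pale strip is gone) and the opening reads 61.7 mm against 63 expected. Lifting now.

Call:
jog_arm(jaw=[1,1,1,1,1,1,1,1], linear=[[0,0,-0.003],[0,0,-0.01],[0,0,-0.02],[0,0,-0.032],[0,0,-0.047],[0,0,-0.06],[0,0,-0.07],[0,0,-0.07]], delta_rot=[[0,0,0],[0,0,0],[0,0,0],[0,0,0],[0,0,0],[0,0,0],[0,0,0],[0,0,0]])

```text
clock: 4.97
eef_pos: [0.6057, 0.1579, 0.1033]
tool_rot: [0.973, 0.231, 0.003, -0.0]
ft_force: [0.3, 0.8, -3.2]
grip_width: 0.0622
```

```bash
python3 - <<'E'
from tinlook import *
c=bot.calibration("wrist"); p,d=bot.camera("wrist"); cv2.imwrite("pics/w4.png",p[:,:,::-1])
delta([.5825,-.18,.1],downquat(0))
E
```

```text
t 5.02 pos [0.605  0.1577 0.1018] F [ 0.2 -0.1 -3.6] w 0.0618
linear [-0.1717, 0.2916, 0.0014] rot [-0.01, -0.21, 26.67]
```

View pics/w4.png

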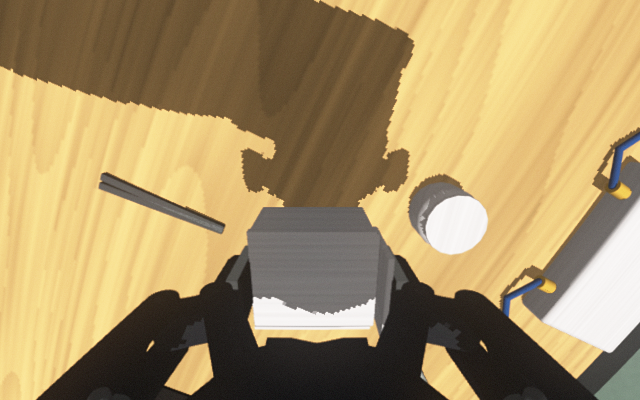

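Lifted with the lid still shut and the tin steady. Carrying it over.

Call:
jog_arm(jaw=[1,1,1,1,1,1,1,1], linear=[[-0.003,0.006,0],[-0.01,0.017,0],[-0.02,0.034,0],[-0.033,0.056,0],[-0.047,0.08,0],[-0.062,0.105,0],[-0.077,0.13,0],[-0.092,0.156,0]], delta_rot=[[0,0,0.5],[0,0,1.5],[0,0,3],[0,0,5],[0,0,7.2],[0,0,9.5],[0,0,12],[0,0,14.5]])

```text
clock: 5.68
eef_pos: [0.5899, -0.0258, 0.0989]
tool_rot: [0.995, 0.104, -0.001, 0.0]
ft_force: [0.5, -0.8, -3.4]
grip_width: 0.0617
```

```bash
python3 - <<'E'
from tinlook import *
delta([.5825,-.18,.1],downquat(0))
E
```

```text
t 5.68 pos [ 0.5899 -0.0258  0.0989] F [ 0.5 -0.8 -3.4] w 0.0617
linear [-0.0392, 0.1493, -0.001] rot [0.0, 0.16, 11.97]
```

Call:
jog_arm(jaw=[1,1,1,1,1,1,1,1], linear=[[-0.007,0.028,-0.001],[-0.014,0.054,-0.001],[-0.021,0.08,-0.001],[-0.028,0.105,-0.001],[-0.033,0.124,-0.001],[-0.036,0.137,-0.001],[-0.038,0.142,-0.001],[-0.038,0.144,-0.001]], delta_rot=[[0,0,2.3],[0,0,4.5],[0,0,6.6],[0,0,8.5],[0,0,10],[0,0,11.2],[0,0,11.8],[0,0,11.8]])

```text
clock: 6.35
eef_pos: [0.5838, -0.1734, 0.1004]
tool_rot: [1.0, 0.002, -0.001, -0.0]
ft_force: [-0.2, 0.3, -3.7]
grip_width: 0.0619
```

```bash
python3 - <<'E'
from tinlook import *
c=bot.calibration("wrist"); p,d=bot.camera("wrist"); cv2.imwrite("pics/w5.png",p[:,:,::-1])
P=cloud(c,d); mat=P[(d>0)]
delta([.5825,-.18,.0345],downquat(0))
E
```

```text
t 6.4 pos [ 0.5842 -0.1727  0.1005] F [ 0.7  0.3 -3. ] w 0.0621
linear [-0.0017, 0.0073, 0.066] rot [-0.03, 0.06, 0.31]
```

View pics/w5.png

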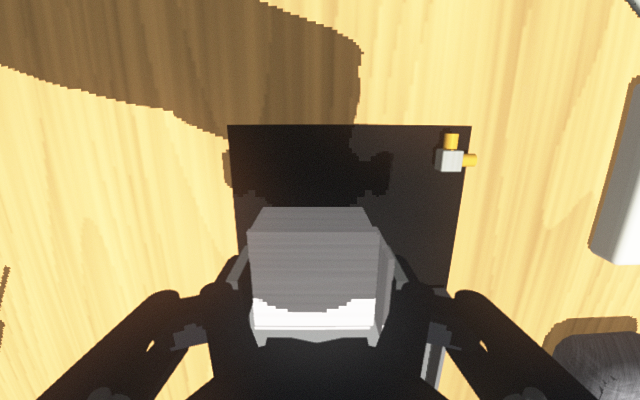

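Call:
jog_arm(jaw=[1,1,1,1,1,1,1,1], linear=[[-0.0015,0.005,0.008],[-0.0015,0.005,0.02],[-0.0015,0.005,0.035],[-0.0015,0.005,0.048],[-0.0015,0.005,0.056],[-0.0015,0.005,0.061],[-0.0015,0.005,0.064],[-0.0015,0.005,0.065]], delta_rot=[[0,0,0.3],[0,0,0.3],[0,0,0.3],[0,0,0.3],[0,0,0.3],[0,0,0.3],[0,0,0.3],[0,0,0.3]])

```text
clock: 7.07
eef_pos: [0.5833, -0.1767, 0.0357]
tool_rot: [1.0, 0.001, -0.0, -0.0]
ft_force: [-0.7, 0.5, -3.8]
grip_width: 0.0616
```

```bash
python3 - <<'E'
from tinlook import *
delta([.5825,-.178,.0338],downquat(0))
E
```

```text
t 7.07 pos [ 0.5833 -0.1767  0.0357] F [-0.7  0.5 -3.8] w 0.0616
linear [-0.0008, 0.0013, 0.0019] rot [-0.01, 0.02, 0.11]
```

Call:
jog_arm(jaw=[1,1,1,1,1,1,1,1], linear=[[0,0,0.001],[0,0,0.001],[0,0,0.001],[0,0,0.002],[0,0,0.002],[0,0,0.002],[0,0,0.002],[0,0,0.002]], delta_rot=[[0,0,0],[0,0,0],[0,0,0],[0,0,0],[0,0,0],[0,0,0],[0,0,0],[0,0,0]])

```text
clock: 7.73
eef_pos: [0.5833, -0.1772, 0.0342]
tool_rot: [1.0, 0.001, 0.0, -0.0]
ft_force: [0.2, 0.8, -3.5]
grip_width: 0.0622
```

Call:
jog_arm(jaw=[1,1,1,1,1,1,1,1], linear=[[0,0,0.0005],[0,0,0.001],[0,0,0.001],[0,0,0.001],[0,0,0.001],[0,0,0.001],[0,0,0.001],[0,0,0.001]], delta_rot=[[0,0,0],[0,0,0],[0,0,0],[0,0,0],[0,0,0],[0,0,0],[0,0,0],[0,0,0]])

```text
clock: 8.4
eef_pos: [0.5834, -0.1772, 0.0338]
tool_rot: [1.0, 0.001, 0.0, 0.0]
ft_force: [-3.0, 0.3, 5.9]
grip_width: 0.062
```

Touchdown (Fz went from -3.5 to +5.9 N). Releasing, then rising.

Call:
jog_arm(jaw=[0.6,0.4,0.2,0,0,0,0,0], linear=[[0,0,0],[0,0,0],[0,0,0],[0,0,0],[0,0,0],[0,0,0],[0,0,-0.006],[0,0,-0.015]], delta_rot=[[0,0,0],[0,0,0],[0,0,0],[0,0,0],[0,0,0],[0,0,0],[0,0,0],[0,0,0]])

```text
clock: 9.07
eef_pos: [0.5825, -0.1769, 0.0475]
tool_rot: [1.0, 0.001, -0.001, -0.0]
ft_force: [-0.2, 0.1, -0.2]
grip_width: 0.0854
```

Call:
jog_arm(jaw=[0,0,0,0,0,0,0,0], linear=[[0,0,-0.02],[0,0,-0.05],[0,0,-0.08],[0,0,-0.1],[0,0,-0.1],[0,0,-0.1],[0,0,-0.1],[0,0,-0.1]], delta_rot=[[0,0,0],[0,0,0],[0,0,3],[0,0,10],[0,0,17],[0,0,24],[0,0,31],[0,0,31]])

```text
clock: 9.73
eef_pos: [0.5837, -0.1773, 0.1495]
tool_rot: [0.964, -0.268, 0.001, 0.0]
ft_force: [1.3, -0.1, -0.0]
grip_width: 0.0853
```

```bash
python3 - <<'E'
from tinlook import *
o=bot.get_obs(); print(o["joint_pos"])
delta([.58,-.178,.1],downquat(-90))
c=bot.calibration("wrist"); p,d=bot.camera("wrist"); cv2.imwrite("pics/w6.png",p[:,:,::-1]); tin(c,d,[.585,-.178],.003)
c=bot.calibration("top"); p,d=bot.camera("top"); cv2.imwrite("pics/t6.png",cv2.resize(p[165:275,345:505,::-1],None,fx=5,fy=5))
E
```

```text
[-2.94890804e-01  5.11158838e-01  1.42630110e-01  1.20040865e+00
 -1.01208904e-05  1.81766449e+00]
t 9.73 pos [ 0.5837 -0.1773  0.1495] F [ 1.3 -0.1 -0. ] w 0.0853
linear [-0.0029, 0.0025, 0.0495] rot [-0.08, -0.08, 58.96]
lid 4236 ((587.1875610351562, -176.75790405273438), (53.615821838378906, 71.6985092163086), 89.91783142089844) 0.0446
platetop 195 ((621.7050170898438, -176.23587036132812), (2.994000196456909, 41.362403869628906), 0.10009771585464478) 0.0597
all ((587.1509399414062, -176.75784301757812), (53.615821838378906, 72.18852996826172), 89.91783142089844)
```

View pics/w6.png

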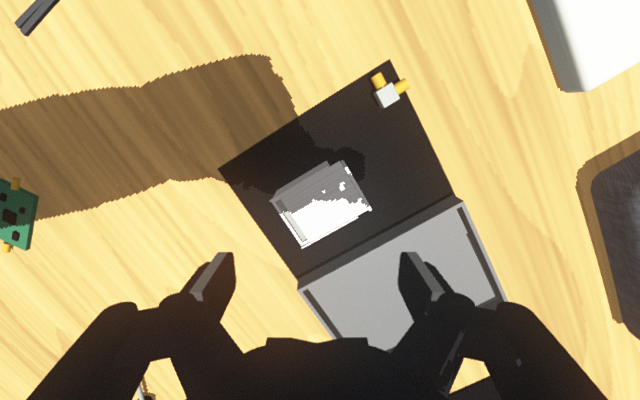

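The tin stands upright on the bare half with its lid ajar: plate at x≈0.622, tin centre ≈(0.581,-0.177), yaw ≈0. Next I'll turn and close the fingers ready to push the plate.

Call:
jog_arm(jaw=[1,1,1,1,1,1,1,1], linear=[[0,0,0],[0,0,0.01],[0.001,-0.003,0.03],[0.001,-0.003,0.05],[0.001,-0.003,0.05],[0.001,-0.003,0.05],[0.001,-0.003,0.05],[0.001,-0.003,0.05]], delta_rot=[[0,0,7],[0,0,14],[0,0,21],[0,0,28],[0,0,35],[0,0,42],[0,0,49],[0,0,56]])

```text
clock: 10.5
eef_pos: [0.5857, -0.1751, 0.098]
tool_rot: [0.725, -0.689, -0.0, 0.0]
ft_force: [-0.2, -0.0, 0.8]
grip_width: -0.0001
```

```bash
python3 - <<'E'
from tinlook import *
o=bot.get_obs(); print(o["joint_pos"])
delta([.59,-.177,.067],downquat(-90))
E
```

```text
[-2.90520174e-01  5.56555530e-01  7.65168304e-02  1.09119265e+00
  3.85941820e-06  2.80070889e+00]
t 10.5 pos [ 0.5857 -0.1751  0.098 ] F [-0.2 -0.   0.8] w -0.0001
linear [0.0021, -0.0042, 0.031] rot [0.02, 0.01, 2.89]
```

Call:
jog_arm(jaw=[1,1,1,1,1,1,1,1], linear=[[0.002,-0.004,0.005],[0.002,-0.004,0.015],[0.002,-0.004,0.022],[0.002,-0.004,0.027],[0.002,-0.004,0.031],[0.002,-0.004,0.031],[0.002,-0.004,0.031],[0.002,-0.004,0.031]], delta_rot=[[0,0,2.5],[0,0,2.5],[0,0,2.5],[0,0,2.5],[0,0,2.5],[0,0,2.5],[0,0,2.5],[0,0,2.5]])

```text
clock: 11.17
eef_pos: [0.59, -0.1769, 0.0673]
tool_rot: [0.711, -0.703, 0.0, -0.0]
ft_force: [-0.0, -0.8, 0.2]
grip_width: -0.0004
```

```bash
python3 - <<'E'
from tinlook import *
delta([.59,-.177,.067],downquat(-90))
c=bot.calibration("wrist"); p,d=bot.camera("wrist"); cv2.imwrite("pics/w7.png",p[:,:,::-1])
P=cloud(c,d); S=P[(d>0)&(P[...,2]>.056)&(P[...,2]<.062)&(np.abs(P[...,1]+.177)<.03)&(P[...,0]>.61)&(P[...,0]<.67)]; print(S[:,0].min() if len(S) else 0,S[:,0].max())
E
```

```text
t 11.17 pos [ 0.59   -0.1769  0.0673] F [-0.  -0.8  0.2] w -0.0004
linear [0.0001, -0.0, 0.0003] rot [-0.02, -0.01, 0.59]
0.6201632668560249 0.6236505392042038
```

View pics/w7.png

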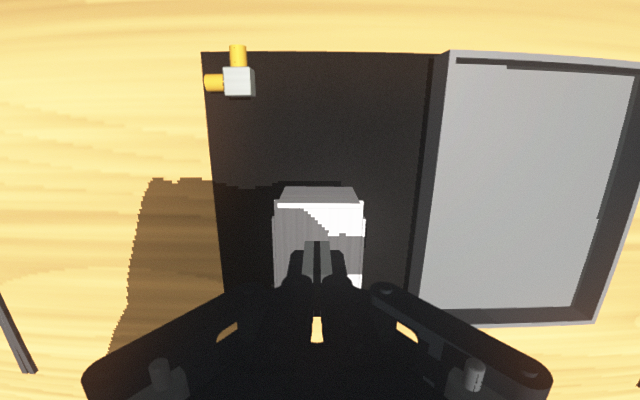

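Fingertips are above the lid at (315,265), with the plate ahead at rows 187–203. Pushing towards +x.

Call:
jog_arm(jaw=[1,1,1,1,1,1,1,1], linear=[[0,-0.006,0],[0,-0.014,0],[0,-0.02,0],[0,-0.026,0],[0,-0.032,0],[0,-0.038,0],[0,-0.044,0],[0,-0.049,0]], delta_rot=[[0,0,0.5],[0,0,0.5],[0,0,0.5],[0,0,0.5],[0,0,0.5],[0,0,0.5],[0,0,0.5],[0,0,0.5]])

```text
clock: 11.88
eef_pos: [0.6394, -0.1764, 0.0669]
tool_rot: [0.708, -0.707, -0.0, 0.0]
ft_force: [-0.7, 0.1, 0.8]
grip_width: 0.0001
```

```bash
python3 - <<'E'
from tinlook import *
delta([.643,-.177,.067],downquat(-90))
c=bot.calibration("wrist"); p,d=bot.camera("wrist"); cv2.imwrite("pics/w8.png",p[:,:,::-1])
P=cloud(c,d); S=P[(d>0)&(P[...,2]>.056)&(P[...,2]<.062)&(np.abs(P[...,1]+.177)<.03)&(P[...,0]>.61)&(P[...,0]<.69)]; print(np.percentile(S[:,0],[2,98]))
E
```

```text
t 11.88 pos [ 0.6394 -0.1764  0.0669] F [-0.7  0.1  0.8] w 0.0001
linear [0.0006, -0.0036, -0.0001] rot [0.02, -0.0, 0.07]
[0.64549966 0.65313521]
```

View pics/w8.png

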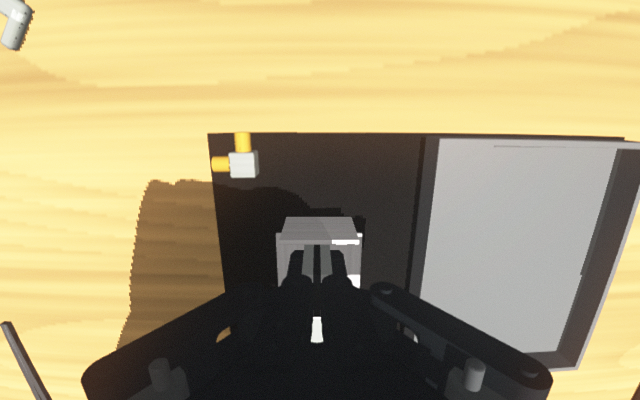

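Call:
jog_arm(jaw=[1,1,1,1,1,1,1,1], linear=[[0,-0.001,0],[0,-0.002,0],[0,-0.003,0],[0,-0.004,0],[0,-0.005,0],[0,-0.005,0],[0,-0.005,0],[0,-0.005,0]], delta_rot=[[0,0,0],[0,0,0],[0,0,0],[0,0,0],[0,0,0],[0,0,0],[0,0,0],[0,0,0]])

```text
clock: 12.6
eef_pos: [0.6435, -0.1764, 0.067]
tool_rot: [0.708, -0.707, -0.0, 0.0]
ft_force: [-1.0, 0.4, -0.9]
grip_width: -0.0001
```

```bash
python3 - <<'E'
from tinlook import *
delta([.643,-.177,.067],downquat(-90))
c=bot.calibration("wrist"); p,d=bot.camera("wrist"); cv2.imwrite("pics/w9.png",p[:,:,::-1])
P=cloud(c,d); S=P[(d>0)&(P[...,2]>.056)&(P[...,2]<.062)&(np.abs(P[...,1]+.177)<.03)&(P[...,0]>.61)&(P[...,0]<.69)]; print(np.percentile(S[:,0],[2,98]))
E
```

```text
t 12.6 pos [ 0.6435 -0.1764  0.067 ] F [-1.   0.4 -0.9] w -0.0001
linear [0.0006, 0.0005, -0.0] rot [0.03, 0.01, 0.07]
[0.64969554 0.65731596]
```

Call:
jog_arm(jaw=[1,1,1,1,1,1,1,1], linear=[[0,-0.0005,0],[0,-0.001,0],[0,-0.0015,0],[0,-0.002,0],[0,-0.002,0],[0,-0.002,0],[0,-0.002,0],[0,-0.002,0]], delta_rot=[[0,0,0],[0,0,0],[0,0,0],[0,0,0],[0,0,0],[0,0,0],[0,0,0],[0,0,0]])

```text
clock: 13.32
eef_pos: [0.646, -0.1764, 0.0672]
tool_rot: [0.708, -0.707, 0.0, -0.0]
ft_force: [-1.4, -0.3, -1.2]
grip_width: 0.0002
```

```bash
python3 - <<'E'
from h import *
for i in range(4):
    bot.camera("wrist"); print(bot.get_obs()["ft_force"].round(2),bot.get_obs()["eef_pos"].round(4))
E
```

```text
[-0.32 -0.25 -1.19] [ 0.646  -0.1764  0.0673]
[-0.98  0.4  -0.73] [ 0.646  -0.1764  0.0672]
[-1.1   0.42 -0.36] [ 0.6459 -0.1764  0.0672]
[-0.12 -0.54 -0.79] [ 0.646  -0.1764  0.0672]
```

Call:
jog_arm(jaw=[1,1,1,1,1,1,1,0], linear=[[0,0.005,0],[0,0.01,0],[0,0.01,-0.03],[0,0.02,-0.06],[0,0.04,-0.08],[0,0.065,-0.08],[0,0.065,-0.08],[0,0.065,-0.08]], delta_rot=[[0,0,0],[0,0,0],[0,0,0],[0,0,0],[0,0,0],[0,0,0],[0,0,0],[0,0,0]])

```text
clock: 14.18
eef_pos: [0.5796, -0.1766, 0.148]
tool_rot: [0.707, -0.707, 0.0, -0.0]
ft_force: [0.2, -0.2, 0.3]
grip_width: 0.0106
```

```bash
python3 - <<'E'
from tinlook import *
c=bot.calibration("wrist"); p,d=bot.camera("wrist"); cv2.imwrite("pics/w10.png",p[:,:,::-1]); tin(c,d,[.59,-.177],.003,.09)
delta([.573,-.1765,.024],downquat(-90))
E
```

```text
lid 5131 ((605.5071411132812, -176.6350860595703), (102.30049133300781, 53.21843719482422), 0.029990077018737793) 0.0447
platetop 194 ((657.5418090820312, -176.560302734375), (2.1516616344451904, 41.046592712402344), 0.04874517396092415) 0.0598
all ((606.490478515625, -176.6345672607422), (104.26709747314453, 53.21843719482422), 0.029990077018737793)
t 14.23 pos [ 0.5806 -0.1766  0.1476] F [-0.2  0.   0.2] w 0.0181
linear [-0.0001, 0.0078, 0.1236] rot [-0.07, -0.01, 0.04]
```

View pics/w10.png

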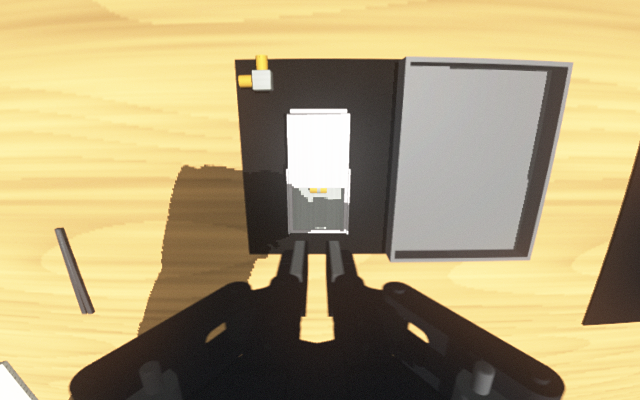

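```bash
python3 - <<'E'
from tinlook import *
c=bot.calibration("top"); p,d=bot.camera("top"); im=cv2.resize(p[165:275,345:505,::-1],None,fx=5,fy=5); cv2.imwrite("pics/t10.png",im)
a=cv2.imread("pics/t6.png"); cv2.imwrite("pics/t610.png",np.vstack([a[150:430,0:400],im[150:430,0:400]]))
P=cloud(c,d); S=P[(d>0)&(abs(P[...,0]-.6)<.1)&(abs(P[...,1]+.177)<.035)&(P[...,2]>.035)&(P[...,2]<.065)]
print(cv2.minAreaRect((S[:,:2]*1000).astype(np.float32)))
E
```

```text
((609.7542724609375, -176.75900268554688), (53.80752944946289, 104.95220184326172), 89.31392669677734)
```

View pics/t610.png

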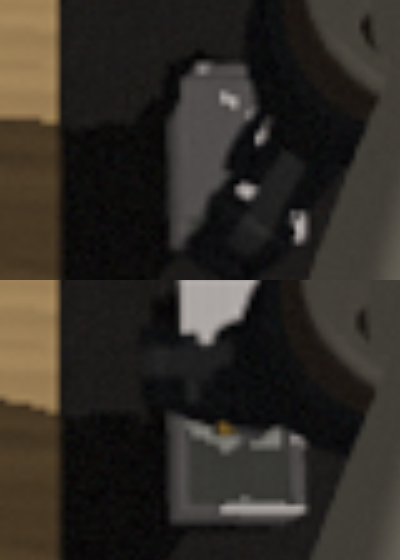

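The open lid's overall length is 105 mm, which matches 63+42, and brass is visible inside the tin. Now I'll grip the tin across its width.

Call:
jog_arm(jaw=[0,0,0,0,0,0,0,0], linear=[[0,0.004,0],[0,0.004,0],[0,0.004,0.01],[0,0.004,0.025],[0,0.004,0.045],[0,0.004,0.065],[0,0.004,0.075],[0,0.004,0.08]], delta_rot=[[0,0,0],[0,0,0],[0,0,0],[0,0,0],[0,0,0],[0,0,0],[0,0,0],[0,0,0]])

```text
clock: 14.95
eef_pos: [0.5753, -0.1759, 0.0641]
tool_rot: [0.708, -0.707, -0.002, 0.001]
ft_force: [-0.2, -0.1, -0.0]
grip_width: 0.0853
```

```bash
python3 - <<'E'
from tinlook import *
c=bot.calibration("wrist"); p,d=bot.camera("wrist"); cv2.imwrite("pics/w11.png",p[:,:,::-1])
delta([.577,-.1767,.027],downquat(-90))
E
```

```text
t 15.0 pos [ 0.5755 -0.176   0.0643] F [-0.4 -0.2 -0.1] w 0.0851
linear [0.0007, -0.0017, 0.0373] rot [0.24, 0.07, 0.08]
```

View pics/w11.png

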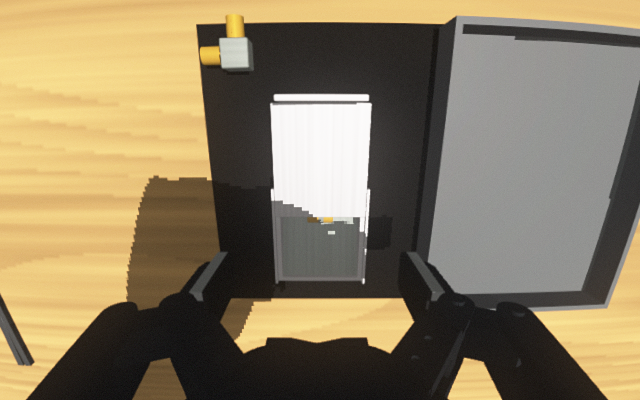

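Call:
jog_arm(jaw=[0,0,0,0,0,0,0.5,1], linear=[[0.0007,-0.001,0.008],[0.0007,-0.001,0.018],[0.0007,-0.001,0.028],[0.0007,-0.001,0.034],[0.0007,-0.001,0.037],[0.0007,-0.001,0.037],[0.0007,-0.001,0.037],[0.0007,-0.001,0.037]], delta_rot=[[0,0,0],[0,0,0],[0,0,0],[0,0,0],[0,0,0],[0,0,0],[0,0,0],[0,0,0]])

```text
clock: 15.67
eef_pos: [0.5782, -0.1773, 0.0306]
tool_rot: [0.708, -0.707, 0.0, -0.0]
ft_force: [-1.1, 0.2, 0.3]
grip_width: 0.0639
```

Call:
jog_arm(jaw=[1,1,1,1,1,1,1,1], linear=[[0,0,0],[0,0,0],[0,0,0],[0,0,0],[0,0,0],[0,0,0],[0,0,0],[0,0,0]], delta_rot=[[0,0,0],[0,0,0],[0,0,0],[0,0,0],[0,0,0],[0,0,0],[0,0,0],[0,0,0]])

```text
clock: 16.33
eef_pos: [0.5785, -0.1775, 0.0311]
tool_rot: [0.707, -0.707, 0.001, -0.0]
ft_force: [-0.7, -1.0, 5.9]
grip_width: 0.0491
```

```bash
python3 - <<'E'
from tinlook import *
c=bot.calibration("wrist"); p,d=bot.camera("wrist"); cv2.imwrite("pics/w12.png",p[:,:,::-1])
delta([.66,-.322,.12],downquat(-90)); print(bot.get_obs()["joint_pos"])
E
```

```text
t 16.38 pos [ 0.5785 -0.1775  0.031 ] F [-0.3 -0.6  5.8] w 0.0494
linear [0.1446, -0.0815, -0.0887] rot [-0.1, -0.04, 0.06]
[-2.97653199e-01  6.13671662e-01 -1.92336203e-02  9.36062874e-01
 -1.52229768e-04  2.84282653e+00]
```

View pics/w12.png

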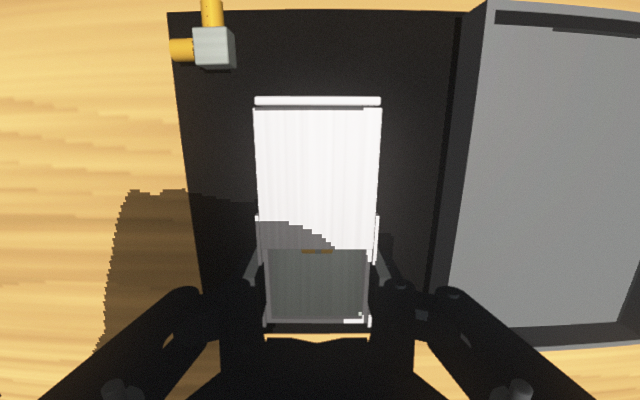

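Gripped at 49 mm. Lift and move over the tray.

Call:
jog_arm(jaw=[1,1,1,1,1,1,1,1], linear=[[0,0,-0.005],[0,0,-0.018],[0,0,-0.038],[0.004,-0.002,-0.06],[0.014,-0.006,-0.08],[0.03,-0.014,-0.095],[0.05,-0.024,-0.099],[0.07,-0.034,-0.099]], delta_rot=[[0,0,0],[0,0,0],[0,0,0],[0,0,0],[0,0,0],[0,0,0],[0,0,0],[0,0,0]])

```text
clock: 17.05
eef_pos: [0.6125, -0.2474, 0.1304]
tool_rot: [0.708, -0.706, 0.0, -0.0]
ft_force: [0.2, -0.4, -2.9]
grip_width: 0.049
```

```bash
python3 - <<'E'
from tinlook import *
delta([.652,-.322,.13],downquat(-90)); print(bot.get_obs()["joint_pos"])
E
```

```text
t 17.05 pos [ 0.6125 -0.2474  0.1304] F [ 0.2 -0.4 -2.9] w 0.049
linear [0.0747, -0.0394, 0.0004] rot [-0.06, -0.01, 0.13]
[-3.84016270e-01  6.24379074e-01  2.85322135e-01  1.23076423e+00
  2.20411653e-04  2.75534622e+00]
```

Call:
jog_arm(jaw=[1,1,1,1,1,1,1,1], linear=[[0.02,-0.011,0],[0.038,-0.02,0],[0.054,-0.029,0],[0.066,-0.035,0],[0.073,-0.039,0],[0.075,-0.039,0],[0.075,-0.039,0],[0.075,-0.039,0]], delta_rot=[[0,0,0],[0,0,0],[0,0,0],[0,0,0],[3,0,0],[7,0,0],[12,0,0],[16,0,0]])

```text
clock: 17.72
eef_pos: [0.6495, -0.3216, 0.1268]
tool_rot: [0.7, -0.7, 0.098, -0.099]
ft_force: [0.1, -0.3, -3.2]
grip_width: 0.049
```

```bash
python3 - <<'E'
from tinlook import *
o=bot.get_obs(); print(o["joint_pos"], o["eef_pos"]); R0=R.from_quat(o["tool_rot"]); print(R0.as_matrix().round(3))
for th in (25,35,45,58):
    Rt=downquat(-90)*R.from_rotvec([np.radians(th),0,0]); delta([.652,-.322,.07],Rt)
E
```

```text
[-0.5141047   0.580128    0.15901052  0.90635511  0.1376684   2.64367727] [ 0.6494803  -0.32164608  0.12675708]
[[ 0.001 -0.961  0.275]
 [-1.    -0.     0.002]
 [-0.002 -0.275 -0.961]]
t 17.72 pos [ 0.6495 -0.3216  0.1268] F [ 0.1 -0.3 -3.2] w 0.049
linear [0.0005, 0.0132, 0.0553] rot [9.02, 0.12, 0.01]
t 17.72 pos [ 0.6495 -0.3216  0.1268] F [ 0.1 -0.3 -3.2] w 0.049
linear [0.0005, 0.0132, 0.0553] rot [19.02, 0.12, 0.0]
t 17.72 pos [ 0.6495 -0.3216  0.1268] F [ 0.1 -0.3 -3.2] w 0.049
linear [0.0005, 0.0132, 0.0553] rot [29.02, 0.13, -0.01]
t 17.72 pos [ 0.6495 -0.3216  0.1268] F [ 0.1 -0.3 -3.2] w 0.049
linear [0.0005, 0.0132, 0.0553] rot [42.02, 0.12, -0.02]
```

Call:
jog_arm(jaw=[1,1,1,1,1,1,1,1], linear=[[0.0005,0.003,0.012],[0.0005,0.007,0.028],[0.0005,0.011,0.044],[0.0005,0.013,0.053],[0.0005,0.013,0.055],[0.0005,0.013,0.055],[0.0005,0.013,0.055],[0.0005,0.013,0.055]], delta_rot=[[0,0,0],[0,0,0],[0,0,0],[2,0,0],[6,0,0],[10,0,0],[14,0,0],[17,0,0]])

```text
clock: 18.38
eef_pos: [0.651, -0.3212, 0.0698]
tool_rot: [-0.678, 0.678, -0.199, 0.201]
ft_force: [0.0, 0.1, -4.2]
grip_width: 0.0488
```

Call:
jog_arm(jaw=[1,1,1,1,1,1,1,1], linear=[[0,0,0],[0,0,0],[0,0,0],[0,0,0],[0,0,0],[0,0,0],[0,0,0],[0,0,0]], delta_rot=[[3,0,0],[6,0,0],[9,0,0],[12,0,0],[15,0,0],[18,0,0],[21,0,0],[24,0,0]])

```text
clock: 19.05
eef_pos: [0.6522, -0.3217, 0.0709]
tool_rot: [-0.621, 0.622, -0.336, 0.338]
ft_force: [0.9, -0.0, -4.2]
grip_width: 0.0489
```

```bash
python3 - <<'E'
from tinlook import *
o=bot.get_obs(); print(o["clock"],o["eef_pos"],R.from_quat(o["tool_rot"]).as_matrix().round(3),o["ft_force"],o["joint_pos"])
p,d=bot.camera("scene"); cv2.imwrite("pics/s13.png",cv2.resize(p[150:290,100:340,::-1],None,fx=3,fy=3))
p,d=bot.camera("top"); cv2.imwrite("pics/t13.png",cv2.resize(p[150:290,345:505,::-1],None,fx=4,fy=4))
E
```

```text
19.05 [ 0.65222792 -0.32168609  0.07085815] [[ 0.001 -0.546  0.838]
 [-1.     0.002  0.002]
 [-0.003 -0.838 -0.546]] [ 0.8900719  -0.02330658 -4.22244671] [-0.66357235  0.60345209 -0.55240026 -0.46392603  0.54410204  2.73939635]
```

View pics/s13.png

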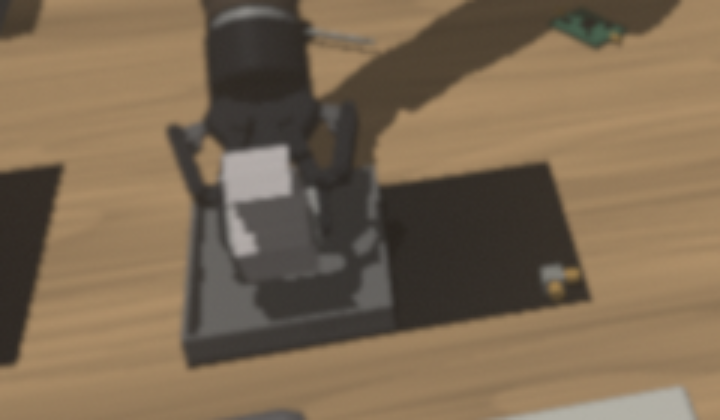

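View pics/t13.png

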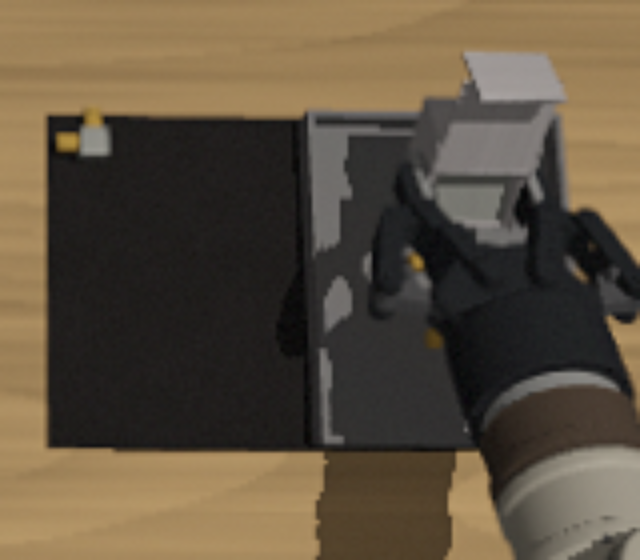

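At 57° of tilt, brass is already visible in the tray at (415,262) and (433,338) in the crop. I'll hold with a slight extra tilt.

Call:
jog_arm(jaw=[1,1,1,1,1,1,1,1], linear=[[0,0,0],[0,0,0],[0,0,0],[0,0,0],[0,0,0],[0,0,0],[0,0,0],[0,0,0]], delta_rot=[[3,0,0],[5,0,0],[5,0,0],[5,0,0],[5,0,0],[5,0,0],[5,0,0],[5,0,0]])

```text
clock: 19.82
eef_pos: [0.6541, -0.3228, 0.0735]
tool_rot: [0.607, -0.605, 0.364, -0.364]
ft_force: [0.5, -0.6, -3.0]
grip_width: 0.0488
```

Call:
jog_arm(jaw=[1,1,1,1,1,1,1,1], linear=[[0,0,0],[0,0,0],[0,0,0],[0,0,0],[0,0,0],[0,0,0],[0,0,0],[0,0,0]], delta_rot=[[0,0,0],[0,0,0],[0,0,0],[0,0,0],[0,0,0],[0,0,0],[0,0,0],[0,0,0]])

```text
clock: 20.48
eef_pos: [0.6536, -0.3226, 0.0726]
tool_rot: [0.606, -0.606, 0.364, -0.364]
ft_force: [0.6, 0.6, -2.5]
grip_width: 0.0488
```

```bash
python3 - <<'E'
from tinlook import *
o=bot.get_obs(); print(o["clock"],o["eef_pos"],o["ft_force"])
p,d=bot.camera("top"); cv2.imwrite("pics/t14.png",cv2.resize(p[150:290,405:505,::-1],None,fx=5,fy=4.2,interpolation=cv2.INTER_CUBIC))
p,d=bot.camera("wrist"); cv2.imwrite("pics/w14.png",p[:,:,::-1])
E
```

```text
20.4833 [ 0.65362495 -0.3226159   0.07259898] [ 0.61763327  0.55912848 -2.51229311]
```

View pics/t14.png

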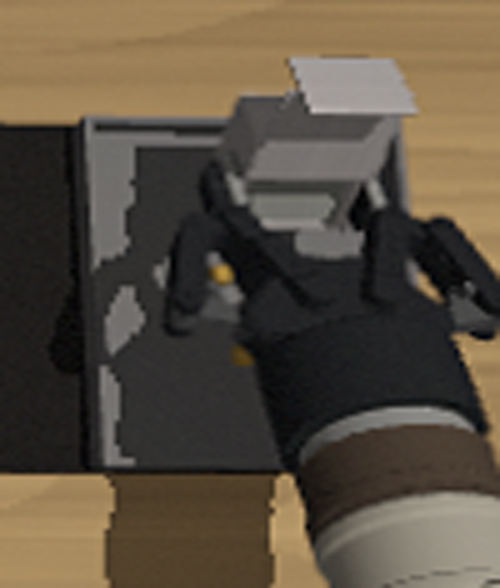

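View pics/w14.png

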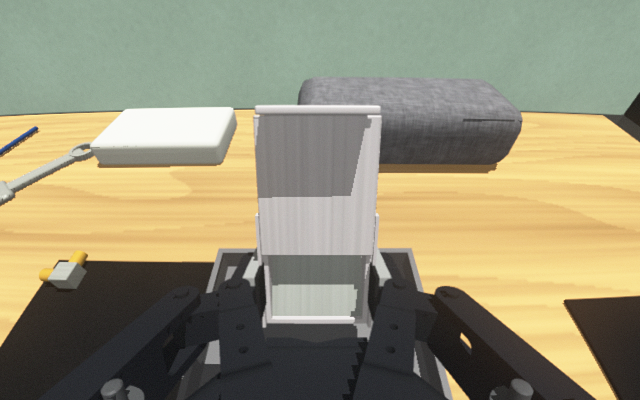

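Call:
jog_arm(jaw=[1,1,1,1,1,1,1,1], linear=[[0,-0.009,-0.005],[0,-0.022,-0.012],[0,-0.04,-0.021],[0,-0.057,-0.03],[0,-0.066,-0.035],[0,-0.066,-0.035],[0,-0.066,-0.035],[0,-0.066,-0.035]], delta_rot=[[0,0,0],[0,0,0],[0,0,0],[-3,0,0],[-8,0,0],[-14,0,0],[-21,0,0],[-28,0,0]])

```text
clock: 21.25
eef_pos: [0.6532, -0.3229, 0.1493]
tool_rot: [0.67, -0.67, 0.226, -0.225]
ft_force: [2.0, -1.0, -4.2]
grip_width: 0.049
```

```bash
python3 - <<'E'
from tinlook import *
delta([.5785,-.1775,.13],downquat(-90))
p,d=bot.camera("top"); cv2.imwrite("pics/t15.png",cv2.resize(p[150:290,405:505,::-1],None,fx=5,fy=4.2,interpolation=cv2.INTER_CUBIC))
p,d=bot.camera("scene"); cv2.imwrite("pics/s15.png",cv2.resize(p[150:290,100:340,::-1],None,fx=3,fy=3))
E
```

```text
t 21.25 pos [ 0.6532 -0.3229  0.1493] F [ 2.  -1.  -4.2] w 0.049
linear [-0.1454, 0.0711, -0.03] rot [-37.24, -0.05, 0.01]
```

View pics/t15.png

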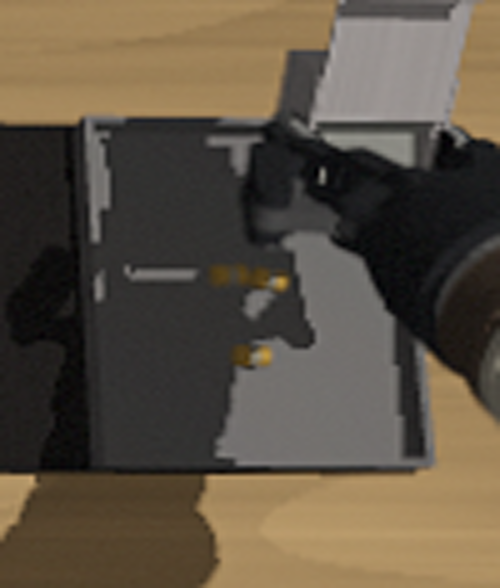

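View pics/s15.png

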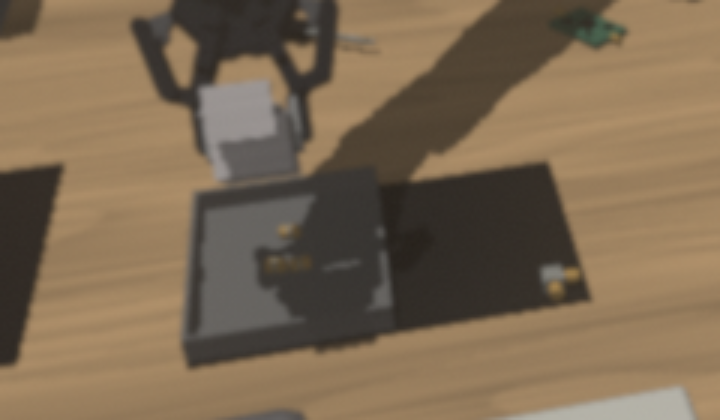

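Two terminators lie end to end at (210–288,275) and one is at (250,355), all in the tray. Back to the bare half.

Call:
jog_arm(jaw=[1,1,1,1,1,1,1,1], linear=[[-0.01,0.005,-0.002],[-0.03,0.015,-0.006],[-0.055,0.027,-0.011],[-0.08,0.04,-0.016],[-0.105,0.052,-0.022],[-0.126,0.062,-0.026],[-0.14,0.068,-0.029],[-0.145,0.071,-0.03]], delta_rot=[[-5,0,0],[-10,0,0],[-16,0,0],[-22,0,0],[-28,0,0],[-33,0,0],[-36,0,0],[-37.2,0,0]])

```text
clock: 22.02
eef_pos: [0.5806, -0.1756, 0.1258]
tool_rot: [0.708, -0.706, 0.001, -0.003]
ft_force: [0.3, 0.4, -2.9]
grip_width: 0.049
```

```bash
python3 - <<'E'
from tinlook import *
delta([.5785,-.1775,.035],downquat(-90))
c=bot.calibration("wrist"); p,d=bot.camera("wrist"); cv2.imwrite("pics/w16.png",p[:,:,::-1])
E
```

```text
t 22.02 pos [ 0.5806 -0.1756  0.1258] F [ 0.3  0.4 -2.9] w 0.049
linear [0.0022, 0.0026, 0.0908] rot [-0.31, 0.14, 0.13]
```

View pics/w16.png

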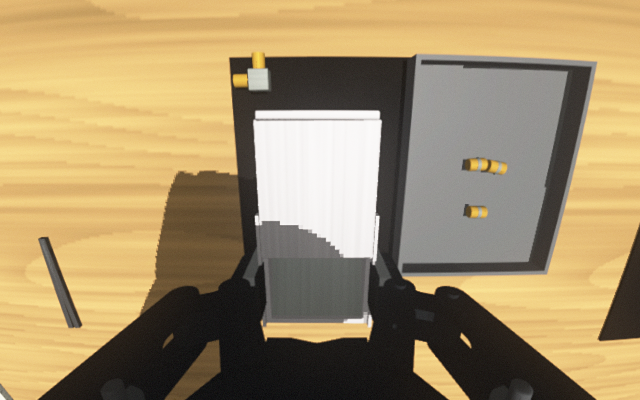

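All three terminators are clearly in the tray, at (478,165), (497,167) and (477,211), and the tin is empty. Setting it down.

Call:
jog_arm(jaw=[1,1,1,1,1,1,1,1], linear=[[0.001,0.001,0.01],[0.001,0.001,0.03],[0.001,0.001,0.055],[0.001,0.001,0.072],[0.001,0.001,0.084],[0.001,0.001,0.09],[0.001,0.001,0.091],[0.001,0.001,0.091]], delta_rot=[[0,0,0],[0,0,0],[0,0,0],[0,0,0],[0,0,0],[0,0,0],[0,0,0],[0,0,0]])

```text
clock: 22.73
eef_pos: [0.5786, -0.1799, 0.0362]
tool_rot: [-0.707, 0.708, -0.001, 0.002]
ft_force: [-0.8, -0.4, -2.8]
grip_width: 0.0489
```

```bash
python3 - <<'E'
from tinlook import *
delta([.5785,-.1775,.031],downquat(-90))
E
```

```text
t 22.73 pos [ 0.5786 -0.1799  0.0362] F [-0.8 -0.4 -2.8] w 0.0489
linear [-0.0024, 0.0002, 0.0052] rot [-0.27, 0.03, -0.08]
```

Call:
jog_arm(jaw=[1,1,1,1,1,1,1,1], linear=[[-0.0015,0,0.001],[-0.0015,0,0.002],[-0.0015,0,0.003],[-0.0015,0,0.0035],[-0.0015,0,0.004],[-0.0015,0,0.0045],[-0.0015,0,0.005],[-0.0015,0,0.005]], delta_rot=[[0,0,0],[0,0,0],[0,0,0],[0,0,0],[0,0,0],[0,0,0],[0,0,0],[0,0,0]])

```text
clock: 23.4
eef_pos: [0.5789, -0.1773, 0.0315]
tool_rot: [0.707, -0.707, 0.001, -0.002]
ft_force: [0.4, -0.2, -2.5]
grip_width: 0.0494
```

Call:
jog_arm(jaw=[1,1,1,1,1,1,1,1], linear=[[0,0,0.0005],[0,0,0.001],[0,0,0.001],[0,0,0.001],[0,0,0.001],[0,0,0.001],[0,0,0.001],[0,0,0.001]], delta_rot=[[0,0,0],[0,0,0],[0,0,0],[0,0,0],[0,0,0],[0,0,0],[0,0,0],[0,0,0]])

```text
clock: 24.07
eef_pos: [0.5791, -0.1774, 0.031]
tool_rot: [0.707, -0.707, 0.001, -0.002]
ft_force: [-2.0, 1.8, 4.4]
grip_width: 0.049
```

Contact. Releasing and rising.

Call:
jog_arm(jaw=[0.6,0.4,0.2,0,0,0,0,0], linear=[[0,0,0],[0,0,0],[0,0,0],[0,0,0],[0,0,0],[0,0,0],[0,0,0],[0,0,-0.006]], delta_rot=[[0,0,0],[0,0,0],[0,0,0],[0,0,0],[0,0,0],[0,0,0],[0,0,0],[0,0,0]])

```text
clock: 24.73
eef_pos: [0.578, -0.1771, 0.0355]
tool_rot: [0.707, -0.707, 0.0, -0.001]
ft_force: [-0.4, 1.2, 0.1]
grip_width: 0.0853
```

Call:
jog_arm(jaw=[0,0,0,0,0,0,0,0], linear=[[0,0,-0.02],[0,0,-0.05],[0,0,-0.08],[0,0,-0.11],[0,0,-0.13],[0,0.03,-0.15],[0,0.06,-0.15],[0,0.08,-0.15]], delta_rot=[[0,0,0],[0,0,0],[0,0,0],[0,0,0],[0,0,0],[0,0,0],[0,0,0],[0,0,0]])

```text
clock: 25.4
eef_pos: [0.4973, -0.1776, 0.1883]
tool_rot: [0.707, -0.707, 0.002, -0.002]
ft_force: [-0.0, 0.3, -0.0]
grip_width: 0.0856
```

```bash
python3 - <<'E'
from tinlook import *
delta([.5785,-.1775,.035],downquat(-90))
c=bot.calibration("wrist"); p,d=bot.camera("wrist"); cv2.imwrite("pics/w17.png",p[:,:,::-1]); tin(c,d,[.6,-.177],.003,.09)
p,d=bot.camera("top"); cv2.imwrite("pics/t17.png",p[:,:,::-1])
E
```

```text
t 25.4 pos [ 0.4973 -0.1776  0.1883] F [-0.   0.3 -0. ] w 0.0856
linear [-0.0002, -0.0802, 0.1538] rot [-0.36, -0.04, 0.02]
lid 4743 ((604.6239013671875, -176.29420471191406), (98.0401840209961, 53.57572555541992), 0.13986434042453766) 0.0447
platetop 310 ((653.923095703125, -176.56930541992188), (3.9112870693206787, 41.079315185546875), 0.2292083352804184) 0.0596
all ((605.7064819335938, -176.29161071777344), (100.31692504882812, 53.575374603271484), 0.1416875720024109)
```

View pics/w17.png

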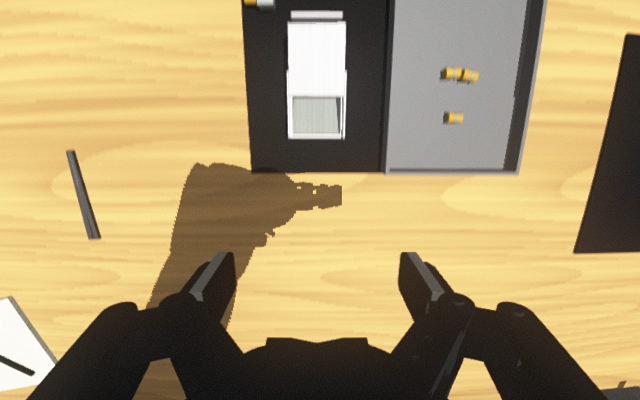

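View pics/t17.png

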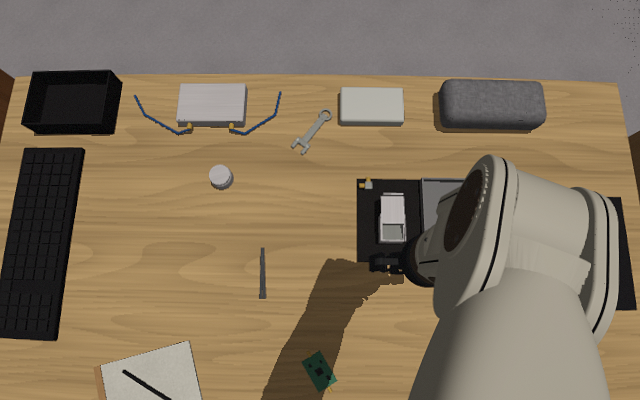

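The tin stands upright and empty on the bare half, and all three terminators are in the tray at (449,74), (469,75) and (453,117). In the top view the round tin (220,177) and adapter (366,183) look unmoved. Handing in.

```bash
python3 - <<'E'
from workcell import bot
print(bot.job_done()); print(bot.get_obs()["clock"])
E
```

```text
the job is handed in; nothing more can be done
None
the job is handed in; nothing more can be done
```

The job is done and was handed in at about 25.5 s on the robot clock, against the 72 s limit.

**What I did:** I pinched the lid shut and carried the tin to the bare half of the mat, then set it down upright. There I pushed the lid open to its stop, gripped the tin across its width, and tipped it to about 62° over the tray. The empty tin then went back upright on the bare half.

**Last checks:**
- **Contents:** all three terminators are visible in the tray. The tin looks empty; I could not see the strip of floor under the lid.
- **Tin:** it stands upright on the bare half, centred near (0.584, -0.177), and the gripper is well clear of it.
- **Bystanders:** the round tin and the corner adapter look unmoved in the top view. I did not measure them again.

**Readings that disagreed:**
- **Lid opening:** before the pour, the open tin measured 104–105 mm long, against 105 mm expected. It measured about 100 mm after the set-down, from a more oblique view, so the lid may have crept back 3–4 mm.
- **Tin shift:** the tin slid about 3 mm on the mat as the lid met its stop.

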